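# Slide the tool chest home into the bench till

## Robot

A 6-joint arm with a two-finger parallel gripper is mounted at the origin on the work surface. World frame = base frame: x ahead of the robot, y to its left, z up, the work surface at z = 0. Lengths are in m, angles in degrees, forces in N, time in s.
With the tool pointing down it reaches from about 0.35 to 0.775 m from the base axis. Payload 5.5 kg.
Tool frame: the origin (TCP) lies at the very end of the fingers, on their centre line; the grasp point (between the pads) lies 19 mm behind it; z points along the fingers, y is the line along which they close (so a half turn about z gives the same grasp; the last joint's range is limited). The gripper opens to 85 mm and grips with 20 to 120 N. Pads are 22 mm wide; open, the fingers measure 114 mm over their backs; the gripper's body (76 mm by 85 mm) begins 54 mm behind the grasp point. The pads swing forward as they close: fully open they stand 13 mm farther back than shut.
Start: joints at [58.522, 17.945, 2.641, 74.691, 0, 82.002], TCP at [0.229, 0.527, 0.231] pointing down, gripper open.
Joint ranges: [-158.12, 158.12], [-49.38, 96.58], [-58.88, 72.47], [-126.05, 133.96], [-84.25, 85.87], [-180, 180]. Speed limits (degrees/s): [147.25, 147.25, 180, 180, 180, 180].

## Interface

Orientations are given as a 3x3 rotation matrix whose columns are the frame's x, y, z axes.
In Python, from rig import manip gives the robot as it stands. The module is installed in compiled form; this text tells all that it offers.
- The arm moves only by the tool move_arm, never from a script. Its argument "targets" is a list of rows, each a list of 7 numbers: the opening, from -1 (shut) to 1 (fully open), then the shift along the tool's x, y, z scaled (see below), then the turn, a rotation vector about the tool's x, y, z scaled (see below). A call has 1 to 12 rows; each row shifts and turns the commanded pose from where the row before left it, along the tool's axes as they then stand; what a row does not reach is not made up. The controller multiplies each number of a shift by 500 mm and each number of a turn by 60 degrees. A row lasts 1/12 s, in which the tool goes at most 41.7 mm and 7.16 degrees, less where a joint would pass 70% of its speed; a pose out of reach is approached as far as the arm can. A call with a number of a shift or a turn outside -1 to 1 is refused whole. A call with a gripper value outside its range is refused whole. The fingers move at their own pace and stop on an object; "newtons" is the grip in N (left out, the last holds). Time passes only in rows, so rows that do not move let the fingers close. It gives the time, the measured TCP pose, the force, the opening and the grip force at its end, in the units of the state.
- manip.read_state(): the state, without advancing time (a new reading comes with each control period).
- manip.capture(name): name is "scene" or "top" or "wrist"; returns the picture (400x640x3 uint8, red, green, blue); there is no depth.
- manip.camera_params(name): a dict with "intrinsics" (3x3 intrinsics, pixels), "origin" and "rotation" of the camera in the world. Camera axes: x right, y down, z forward; pixel columns grow to the right and rows downward; lengths in m; the calibration is good to about 2 mm. A picture is of the moment at which its call begins: read the wrist's pose just before it. camera_params takes no time and is no camera call; for the wrist camera it gives the pose at the moment of the call.
- manip.hand_in(): hands the job in; it is judged then, once.
Trained networks look in the newest picture that a camera, given by its name, has taken for a name from the list of things; names that differ only in an ending like _2 or _b are one class to them, and where a whole thing is asked for, a point or a joint stands for the part that bears it (a point fixed in the world has none). Each returns a list of dicts, best first, with "p" (0 to 1); they miss things now and then, are a little off and sometimes report something else, mostly with a low value. They report only what shows in the picture. A call takes as long as a camera call.
- manip.look_for(camera, target): "pixel" ([row, column] in pixels, amid what is visible of it).
The state is a dict: "time": time; "q": joint angles; "qd": joint speeds; "effort": joint torques, N m; "tool_pos": TCP position; "eef_rot": TCP orientation; "force": force on the tool from outside, world axes, zero at the start; "moment": the same for the moment, N m; "grip_width": finger opening in m; "gripper_force": force on a finger pad.
Only numpy, scipy, OpenCV 4.12 (cv2) and the standard library are available. Lean on these libraries where they do the work, as an engineer would, in place of code of your own. Each camera call takes 0.05 s, during which the arm holds its last target. There are 200 camera calls.

## Task

Clear the bench for the next panel: push the heavy dovetailed tool chest, with the glue bottle left standing on top of it, back into the empty stall between the two halves of the bench till, until its back is flat against the till's back rail. The chest tips if it is pushed high up, so push it low down at its base and let it slide upright on the bench; nothing is to be gripped or lifted, and the other tools stay where they lie.

Things in the scene. Friction and masses are not known exactly. Their poses are not given: they have to be found in the camera images.
- chest: brown step-back tool chest, 1.8 to 2.6 kg. Origin on its underside; x from its front (drawers, robot's side, turned up to 20 degrees to the till) to its back, y left, z up. Low base: x -95 to 55 mm, 224 wide, 55 high. Upper case: x -45 to 55, 200 wide, from 55 to 200 high. It slides on the bench (friction 0.5 to 0.7) at 9 to 19 N and tips if pushed more than about 85 mm up
- chest_front (a point): centre of the front face of the chest's low base, 27 mm up, 95 mm in front of its origin: the face to push, 224 mm wide and 55 mm high. The base stands out 50 mm in front of the upper case as a flat step; the upper drawers' flat pulls stand 6 mm off the case
- chest_back (a point): middle of the chest's lower rear edge, 55 mm behind its origin; the back is one flat upright face, and this edge goes against the back rail
- till: the tool till, fixed on the bench: back rail 700 mm long, 65 high, 22 thick, with the empty stall, 290 mm wide (y -145 to 145), open to the front and above. Origin on the bench at the stall's middle, on the rail's front face; x away from the robot through the rail, y left along it, z up. Home: chest_back at x = 0 here, y near 0 (33 mm are free at each side), chest's x along this x
- glue: white glue bottle, 52 mm across, about 130 mm high, 0.16 kg, standing loose on the front half of the chest's top; origin at the centre of its underside, z up along it
- mallet: joiner's mallet lying to the left of the chest: head 75 x 125 x 58 mm, handle 30 mm wide, 267 mm long overall; origin on the bench under the handle, 110 mm from the head's centre, x towards the head; leave alone
- square: try square lying flat to the right of the chest: stock 20 x 105 x 18 mm, blade 135 x 32 mm along x; origin under the stock's centre; leave alone
- tin: round steel wax tin, 72 mm across, 34 mm high, on the bench to the right of the chest; origin at the centre of its underside; leave alone
- saw: dovetail saw lying flat at the right, 310 mm long, 22 mm high; origin on the bench near the handle's front, x along the blade; leave alone
- gauge: marking gauge lying at the left: beam 200 x 20 x 20 mm along x, fence 24 x 60 x 58 mm; origin under the beam's middle; leave alone
- chisel: loose chisel, 243 mm long, lying on the flat panel at the left; origin at the ferrule, x along the blade; leave alone
- chest_rack (a point): middle of the rack on the rear half of the chest's top, 230 mm up, 35 mm behind the origin; five fixed upright chisel handles stand in it along y, up to 319 mm above the bench
- stall_left (a point): foot of the stall's left front corner, 60 mm before the rail and 145 mm left of the till's origin: the inner front edge of the block of small drawers (205 mm wide, 150 deep, 143 high, a block plane fixed on top, up to 195 mm)
- stall_right (a point): foot of the stall's right front corner, 60 mm before the rail and 145 mm right of the till's origin: the inner front edge of the open cubbies with sharpening stones (205 mm wide, 150 deep, 140 high)

How it is judged (in metres and radians):
At the end, for the whole second after the job is handed in: The chest stands upright and still in the stall, the middle of its lower rear edge within 6 mm of the back rail and its back parallel to the rail within 0.05 rad (3 degrees), with the glue bottle still standing on its top (x of chest_back in the frame of till above -0.006 m and y of chest_back in the frame of till between -0.036 and 0.036 m and angle between the x axis of chest and the x axis of till, either way round below 0.05 rad and angle between chest's own z axis and vertical below 0.04 rad and height (world z) of chest below 0.005 m and linear speed of chest below 0.01 m/s and angle between glue's own z axis and vertical below 0.1 rad and z of glue in the frame of chest between 0.19 and 0.21 m); the robot touches nothing.
It fails at once if the chest is tipped by more than 0.12 rad (7 degrees) (angle between chest's own z axis and vertical above 0.12 rad).
It fails at once if the chest is lifted off the bench (underside more than 15 mm up) (height (world z) of chest above 0.015 m).
It fails at once if the glue bottle is knocked over or taken off the chest (angle between glue's own z axis and vertical above 0.4 rad or z of glue in the frame of chest below 0.17 m or z of glue in the frame of chest above 0.225 m).
It fails at once if another tool is moved by more than 30 mm (distance of any of mallet, square, tin, saw, gauge, chisel from where it was at the start of the episode above 0.03 m).
It also fails if it takes over 56 s, if anything falls off the work surface, if the arm or the gripper's body presses on something with over 40 N, if the wrist force passes 120 N, or if a joint passes its speed limit or range.

## Working session

There is one attempt and no reset: what is moved stays moved. The work goes in short steps, Python scripts to look and compute and a tool call to move; the robot and the scene stay as the last step left them, time stands still between calls to the robot, and variables do not carry over. Pictures are saved under pics/ and viewed, at most 10 in all, crops included, and the job is handed in when it is done.

Besides the shell and the picture viewer there is one more tool, called after ">>>" as a command line: name --pt "numbers of a row" for each row, then --argument value for the rest. move_arm: Moves the arm, as the interface text tells. Shifts and turns lie within -1 to 1; 1 stands for 500 mm of shift or 60 degrees of turn. Its arguments: {"type":"object","properties":{"targets":{"type":"array"},"newtons":{"type":"number"}},"required":["targets"]}

```bash
mkdir -p pics
cat > h.py <<'E'
from rig import manip
import numpy as np, cv2
def ray(cam,px,P=None):
    P=P or manip.camera_params(cam);K=np.array(P["intrinsics"]);R=np.array(P["rotation"]);o=np.array(P["origin"])
    d=R@np.linalg.inv(K)@np.array([px[1],px[0],1.]);return o,d/np.linalg.norm(d)
def onz(cam,px,z,P=None):
    o,d=ray(cam,px,P);return o+d*(z-o[2])/d[2]
def proj(cam,X,P=None):
    P=P or manip.camera_params(cam);K=np.array(P["intrinsics"]);R=np.array(P["rotation"]);o=np.array(P["origin"])
    c=K@(R.T@(np.array(X)-o));return c[1]/c[2],c[0]/c[2]
def tri(c1,p1,c2,p2):
    o1,d1=ray(c1,p1);o2,d2=ray(c2,p2)
    s=np.linalg.lstsq(np.c_[d1,-d2],o2-o1,rcond=None)[0];a=o1+s[0]*d1;b=o2+s[1]*d2
    return (a+b)/2,np.linalg.norm(a-b)
def shot(cam,name):
    im=np.array(manip.capture(cam));cv2.imwrite(f"pics/{name}.png",im[:,:,::-1]);return im
E
python3 - <<'E'
from h import *
np.set_printoptions(precision=4,suppress=True)
s=manip.read_state();print(s["time"],s["tool_pos"],s["eef_rot"],s["force"],s["grip_width"])
for c in("scene","top"):
    P=manip.camera_params(c);print(c,P)
    shot(c,c+"0")
    for t in ["chest","chest_front","chest_back","till","glue","chest_rack","stall_left","stall_right","mallet","square","tin"]:
        r=manip.look_for(c,t)
        print(c,t,[(np.round(x["pixel"],1).tolist(),round(x["p"],2)) for x in r[:2]])
E
```

```text
0.0 [0.2288 0.5269 0.2304] [[-0.9172  0.3984 -0.001 ]
 [ 0.3984  0.9172 -0.0016]
 [ 0.0003 -0.0018 -1.    ]] [ 0.936  -0.0788  0.3125] 0.08564264446957061
scene {'intrinsics': array([[387.0607,   0.    , 316.6747],
       [  0.    , 387.0607, 198.2425],
       [  0.    ,   0.    ,   1.    ]]), 'origin': array([0.8963, 0.8123, 1.161 ]), 'rotation': array([[-0.9081,  0.3049, -0.287 ],
       [ 0.4188,  0.6635, -0.62  ],
       [ 0.0014, -0.6832, -0.7303]])}
scene chest [([237.6, 308.7], 0.84)]
scene chest_front [([238.1, 308.3], 0.81)]
scene chest_back [([238.4, 311.1], 0.73), ([264.6, 412.2], 0.73)]
scene till [([299.7, 268.7], 0.58)]
scene glue [([199.6, 314.4], 0.74), ([310.7, 334.4], 0.72)]
scene chest_rack [([202.5, 315.5], 0.43)]
scene stall_left [([299.4, 272.6], 0.76)]
scene stall_right [([300.0, 267.2], 0.6), ([238.8, 308.8], 0.56)]
scene mallet [([312.3, 335.6], 0.79), ([317.5, 443.0], 0.4)]
scene square [([203.1, 275.0], 0.71), ([239.5, 310.1], 0.41)]
scene tin [([194.7, 330.4], 0.8)]
top {'intrinsics': array([[453.8309,   0.    , 318.1631],
       [  0.    , 453.8309, 192.2167],
       [  0.    ,   0.    ,   1.    ]]), 'origin': array([ 0.4345, -0.0182,  1.7489]), 'rotation': array([[ 0.0236, -0.9981,  0.0574],
       [-0.9997, -0.0236,  0.0004],
       [ 0.001 , -0.0574, -0.9984]])}
top chest [([195.1, 300.5], 0.73), ([251.8, 184.1], 0.67)]
top chest_front [([191.5, 303.2], 0.86)]
top chest_back [([191.5, 301.7], 0.78)]
top till [([131.5, 280.5], 0.75)]
top glue [([181.9, 299.8], 0.77)]
top chest_rack [([189.5, 303.5], 0.9)]
top stall_left [([129.8, 278.8], 0.72)]
top stall_right [([132.2, 283.7], 0.74)]
top mallet [([170.5, 222.3], 0.57), ([128.7, 276.6], 0.24)]
top square [([191.1, 369.6], 0.76)]
top tin [([233.5, 357.6], 0.68)]
```

View pics/scene0.png

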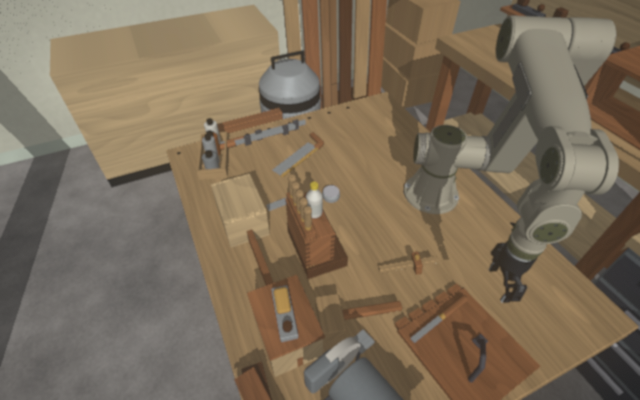

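View pics/top0.png

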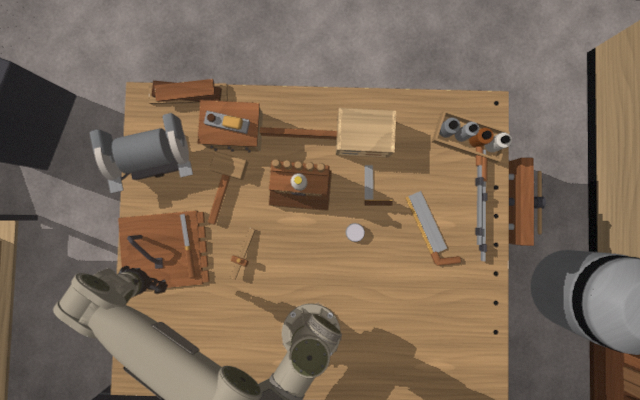

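The scene view shows the chest at about (235,310) with the stall behind it. In the top view the chest is near (187,300), and the rail runs from (130,260) to (135,337) between the two blocks. I'll enlarge the top view to get corners.

Run:
```python
import cv2
a=cv2.imread("pics/top0.png")[95:220,195:395];cv2.imwrite("pics/top0c.png",cv2.resize(a,None,fx=4,fy=4,interpolation=cv2.INTER_CUBIC))
a=cv2.imread("pics/scene0.png")[165:315,200:400];cv2.imwrite("pics/scene0c.png",cv2.resize(a,None,fx=4,fy=4,interpolation=cv2.INTER_CUBIC))
```

```text
(no output)
```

View pics/top0c.png

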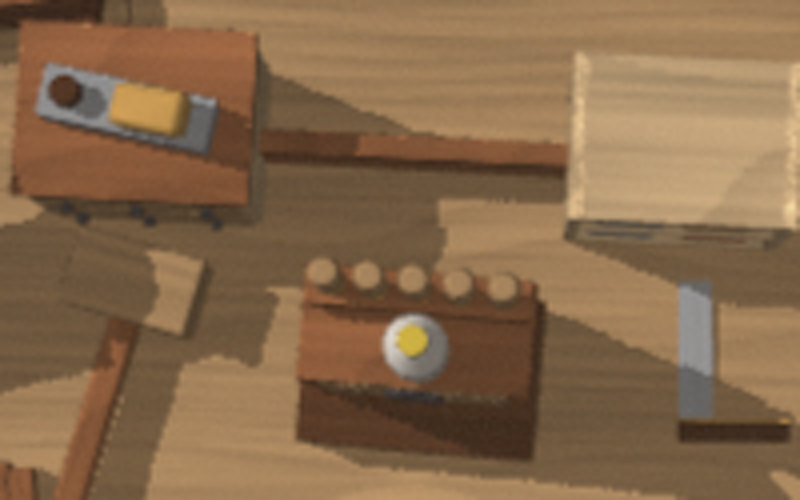

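View pics/scene0c.png

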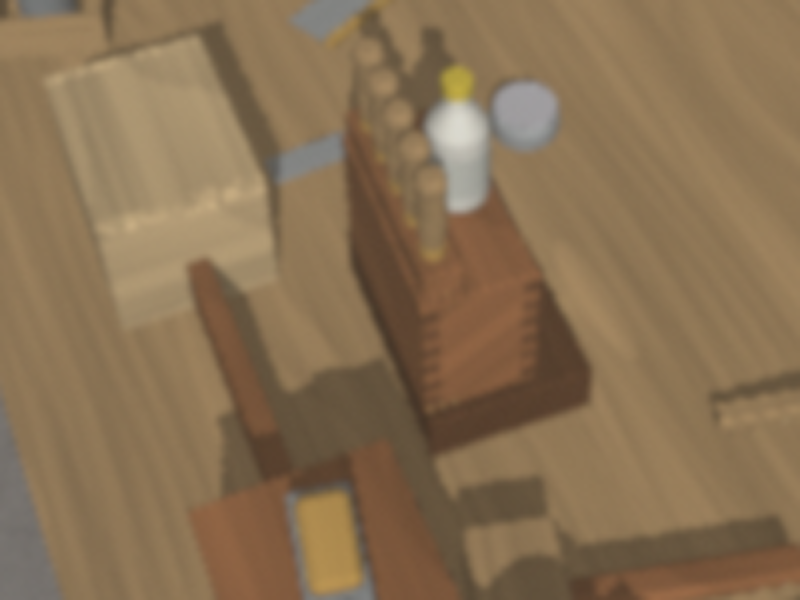

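The top crop gives the base front edge from (205,269) to (210,328), the rail front edge from (134.5,260.5) to (138,336.5), and the inner block corners at (146.5,257) and (150,337). Next I'll turn these into world poses.

Run:
```python
from h import *
np.set_printoptions(precision=4,suppress=True)
t=lambda x,y:(95+y/4-.4,195+x/4-.4)
s=lambda x,y:(165+y/4-.4,200+x/4-.4)
def d(n,a,b):
    v=b-a;print(n,a,b,"mid",(a+b)/2,"len",np.linalg.norm(v),"yaw",np.degrees(np.arctan2(v[0],-v[1])))
T=lambda x,y,z:onz("top",t(x,y),z)
d("base front",T(297,440,.055),T(531,459,.055))
d("case front",T(299,380,.2),T(532,401,.2))
d("case back",T(307,290,.2),T(538,302,.2))
d("handles",T(322,271,.319),T(503,286,.319))
d("rail",T(262,158,.065),T(566,172,.065))
d("blockfront",T(248,206,.143),T(569,220,.14))
d("blockback",T(259,33,.143),T(574,55,.14))
d("Lfront",T(12,193,.143),T(248,206,.143))
S=lambda x,y,z:onz("scene",s(x,y),z)
print("scene LB,LF bottom",S(435,455,0),S(590,402,0))
print("tri base LF top", tri("top",t(297,440),"scene",s(587,368)))
print("tri base LB bottom (scene) ")
print("tri glue cap",tri("top",t(412,341),"scene",s(457,75)))
d("scene rail front",S(280,478,0),S(262,435,.065))
P=manip.camera_params("top")
r=manip.read_state()
for X in([.53,.15,0],[.53,-.05,0],):print(proj("top",X))
```

```text
base front [0.4812 0.1653 0.055 ] [ 0.4687 -0.0534  0.055 ] mid [0.4749 0.056  0.055 ] len 0.2190456843042036 yaw -3.287416305477784
case front [0.5285 0.1494 0.2   ] [ 0.5153 -0.0501  0.2   ] mid [0.5219 0.0496 0.2   ] len 0.19996984029879902 yaw -3.8029154833313656
case back [0.606  0.1449 0.2   ] [ 0.6003 -0.0534  0.2   ] mid [0.6031 0.0458 0.2   ] len 0.1982927907256998 yaw -1.6296714929517835
handles [0.6082 0.1209 0.319 ] [ 0.5997 -0.0227  0.319 ] mid [0.6039 0.0491 0.319 ] len 0.14382806415788577 yaw -3.4030563194590306
rail [0.744  0.2048 0.065 ] [ 0.7375 -0.0799  0.065 ] mid [0.7408 0.0625 0.065 ] len 0.2848020683016691 yaw -1.298110928650114
blockfront [0.6862 0.2056 0.143 ] [ 0.6809 -0.0807  0.14  ] mid [0.6836 0.0624 0.1415] len 0.28645018353882973 yaw -1.062745628048152
blockback [0.8426 0.2007 0.143 ] [ 0.8301 -0.0821  0.14  ] mid [0.8363 0.0593 0.1415] len 0.28304343891446715 yaw -2.5295620744526164
Lfront [0.6929 0.4163 0.143 ] [0.6862 0.2056 0.143 ] mid [0.6896 0.311  0.143 ] len 0.2107644250901845 yaw -1.8152420934308011
scene LB,LF bottom [0.624  0.1575 0.    ] [0.4777 0.1656 0.    ]
tri base LF top (array([0.4823, 0.1648, 0.054 ]), np.float64(0.0025504269568023207))
tri base LB bottom (scene) 
tri glue cap (array([0.5526, 0.0479, 0.3316]), np.float64(0.0013013203688168385))
scene rail front [0.7528 0.1229 0.    ] [0.7606 0.1176 0.065 ] mid [0.7567 0.1203 0.0325] len 0.0656685162092892 yaw 55.56005128417962
(np.float64(192.4873462926603), np.float64(274.7228481773353))
(np.float64(193.71050652251196), np.float64(326.52859531653314))
```

```bash
cat >> h.py <<'E'
from scipy.spatial.transform import Rotation as Ro
def turned(R,*rows):
    for r in rows: R=R@Ro.from_rotvec(np.radians(60)*np.array(r)).as_matrix()
    return R
def step(R,a,b,n): return (R.T@(np.array(b)-np.array(a)))/.5/n
E
python3 - <<'E'
from h import *
np.set_printoptions(precision=4,suppress=True)
s=manip.read_state();R=turned(np.array(s["eef_rot"]),*[[0,0,-.091]]*4,*[[0,-.1,0]]*2)
print(R);p=s["tool_pos"]
print(step(R,p,[.41,.058,.2],13));print(step(R,[.41,.058,.2],[.41,.058,.015],6))
E
```

```text
[[-0.9777  0.0287  0.2079]
 [ 0.0281  0.9996 -0.0059]
 [-0.208   0.0001 -0.9781]]
[-0.0282 -0.0714  0.0109]
[ 0.0128 -0.      0.0603]
```

>>> move_arm --pt "1 0 0 0 0 0 -0.091" --pt "1 0 0 0 0 0 -0.091" --pt "1 0 0 0 0 0 -0.091" --pt "1 0 0 0 0 0 -0.091" --pt "1 0 0 0 0 -0.1 0" --pt "1 0 0 0 0 -0.1 0" --pt "1 -0.028 -0.071 0.011 0 0 0" --pt "1 -0.028 -0.071 0.011 0 0 0" --pt "1 -0.028 -0.071 0.011 0 0 0" --pt "1 -0.028 -0.071 0.011 0 0 0" --pt "1 -0.028 -0.071 0.011 0 0 0" --pt "1 -0.028 -0.071 0.011 0 0 0"

```text
time: 2.2
tool_pos: [0.312, 0.3105, 0.2165]
eef_rot: [[-0.978, 0.027, 0.209], [0.027, 1.0, -0.005], [-0.209, 0.0, -0.978]]
force: [1.2, -0.0, 0.2]
grip_width: 0.0853
gripper_force: 0.0
```

>>> move_arm --pt "1 -0.028 -0.071 0.011 0 0 0" --pt "1 -0.028 -0.071 0.011 0 0 0" --pt "1 -0.028 -0.071 0.011 0 0 0" --pt "1 -0.028 -0.071 0.011 0 0 0" --pt "1 -0.028 -0.071 0.011 0 0 0" --pt "1 -0.028 -0.071 0.011 0 0 0" --pt "1 -0.028 -0.071 0.011 0 0 0" --pt "1 0 0 0 0 0 0" --pt "1 0 0 0 0 0 0"

```text
time: 2.95
tool_pos: [0.4092, 0.0582, 0.1992]
eef_rot: [[-0.978, 0.035, 0.208], [0.034, 0.999, -0.007], [-0.208, 0.0, -0.978]]
force: [-0.4, 0.9, -0.6]
grip_width: 0.0853
gripper_force: 0.0
```

Run:
```python
from h import *
np.set_printoptions(precision=4,suppress=True)
s=manip.read_state();R=np.array(s["eef_rot"]);print(s["time"],s["tool_pos"],R,s["force"],s["q"])
print(step(R,s["tool_pos"],[.41,.058,.015],6))
a=shot("wrist","w1");a=shot("scene","s1");a=a[60:340,120:520]
cv2.imwrite("pics/s1c.png",cv2.resize(a[:,:,::-1],None,fx=2,fy=2))
```

```text
2.95 [0.4092 0.0582 0.1992] [[-0.9775  0.0351  0.2079]
 [ 0.0344  0.9994 -0.0071]
 [-0.208   0.0002 -0.9781]] [-0.3592  0.8608 -0.6112] [ -3.2659  -9.2557 -33.0947  54.1605   0.2745  -1.2226]
[ 0.0125 -0.0001  0.0601]
```

View pics/s1c.png

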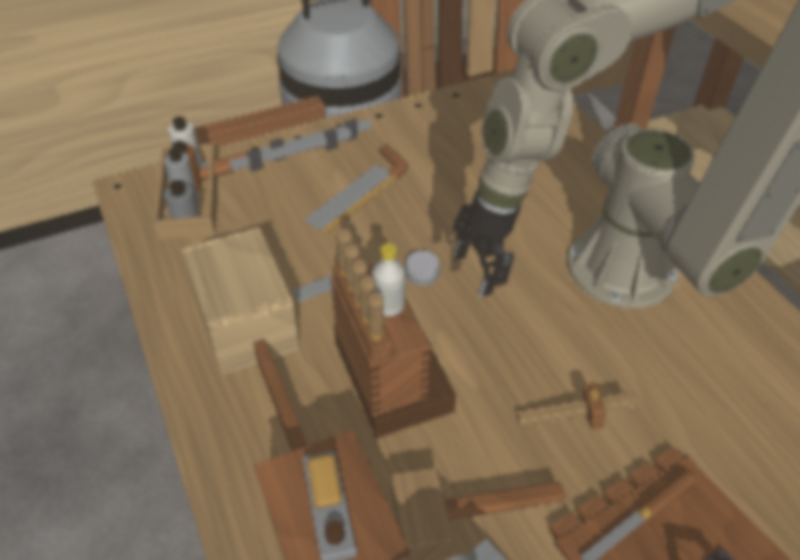

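The gripper hangs clear in front of the chest at crop (485,250), and the tin and gauge are well out of the way. I'll descend.

>>> move_arm --pt "1 0.0125 0 0.06 0 0 0" --pt "1 0.0125 0 0.06 0 0 0" --pt "1 0.0125 0 0.06 0 0 0" --pt "1 0.0125 0 0.06 0 0 0" --pt "1 0.0125 0 0.06 0 0 0" --pt "1 0.0125 0 0.06 0 0 0" --pt "1 0 0 0 0 0 0" --pt "1 0 0 0 0 0 0"

```text
time: 3.72
tool_pos: [0.4071, 0.0624, 0.0142]
eef_rot: [[-0.979, 0.025, 0.203], [0.024, 1.0, -0.005], [-0.203, 0.0, -0.979]]
force: [-0.0, -0.1, 0.4]
grip_width: 0.0857
gripper_force: 0.0
```

Run:
```python
from h import *
np.set_printoptions(precision=4,suppress=True)
s=manip.read_state();R=np.array(s["eef_rot"]);print(s["time"],s["tool_pos"],R,s["force"])
u=np.array([.9996,-.029,0])
print("5mm along till x:",step(R,[0,0,0],.005*u,1))
```

```text
3.7167 [0.4071 0.0624 0.0142] [[-0.9788  0.0249  0.2031]
 [ 0.0245  0.9997 -0.0047]
 [-0.2032  0.0003 -0.9791]] [-0.0209 -0.0551  0.4295]
5mm along till x: [-0.0098 -0.      0.002 ]
```

>>> move_arm --pt "1 -0.0196 -0.008 0.004 0 0 0" --pt "1 -0.0196 0 0.004 0 0 0" --pt "1 -0.0196 0 0.004 0 0 0" --pt "1 -0.0196 0 0.004 0 0 0" --pt "1 -0.008 0 0.0016 0 0 0" --pt "1 -0.006 0 0.0012 0 0 0" --pt "1 -0.006 0 0.0012 0 0 0" --pt "1 -0.006 0 0.0012 0 0 0" --pt "1 -0.006 0 0.0012 0 0 0" --pt "1 -0.006 0 0.0012 0 0 0" --pt "1 -0.006 0 0.0012 0 0 0"

```text
time: 4.63
tool_pos: [0.465, 0.0544, 0.0134]
eef_rot: [[-0.98, 0.031, 0.196], [0.03, 1.0, -0.008], [-0.196, -0.002, -0.981]]
force: [-15.6, -1.8, 9.1]
grip_width: 0.0855
gripper_force: 7.6
```

>>> move_arm --pt "1 -0.008 0 0.0016 0 0 0" --pt "1 -0.008 0 0.0016 0 0 0" --pt "1 -0.008 0 0.0016 0 0 0" --pt "1 -0.008 0 0.0016 0 0 0" --pt "1 -0.008 0 0.0016 0 0 0" --pt "1 -0.008 0 0.0016 0 0 0" --pt "1 -0.008 0 0.0016 0 0 0" --pt "1 -0.008 0 0.0016 0 0 0" --pt "1 -0.008 0 0.0016 0 0 0" --pt "1 -0.008 0 0.0016 0 0 0"

```text
time: 5.47
tool_pos: [0.5048, 0.054, 0.013]
eef_rot: [[-0.981, 0.028, 0.194], [0.028, 1.0, -0.006], [-0.194, -0.0, -0.981]]
force: [-12.9, -0.6, 2.9]
grip_width: 0.0853
gripper_force: 6.5
```

Run:
```python
from h import *
np.set_printoptions(precision=4,suppress=True)
s=manip.read_state();print(s["time"],s["tool_pos"],s["force"])
a=shot("top","t2")[95:220,195:395]
cv2.imwrite("pics/t2c.png",cv2.resize(a[:,:,::-1],None,fx=4,fy=4,interpolation=cv2.INTER_CUBIC))
```

```text
5.4667 [0.5048 0.054  0.013 ] [-12.9361  -0.5972   2.9348]
```

View pics/t2c.png

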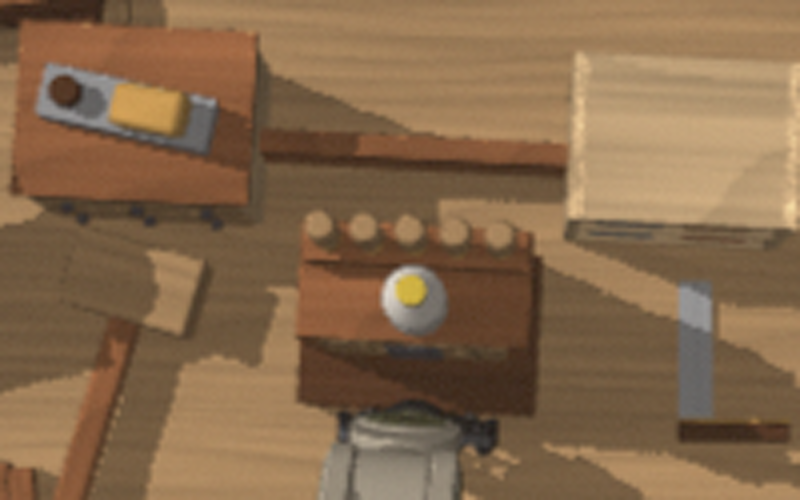

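The top view shows the chest upright and nearly square to the rail, with its front edge from crop (299,400) to (537,415). The bottle is standing at (413,300), and the chest is centred in the stall. I'll keep pushing.

>>> move_arm --pt "1 -0.008 0 0.0016 0 0 0" --pt "1 -0.008 0 0.0016 0 0 0" --pt "1 -0.008 0 0.0016 0 0 0" --pt "1 -0.008 0 0.0016 0 0 0" --pt "1 -0.008 0 0.0016 0 0 0" --pt "1 -0.008 0 0.0016 0 0 0" --pt "1 -0.008 0 0.0016 0 0 0" --pt "1 -0.008 0 0.0016 0 0 0" --pt "1 -0.008 0 0.0016 0 0 0" --pt "1 -0.008 0 0.0016 0 0 0" --pt "1 -0.008 0 0.0016 0 0 0" --pt "1 -0.008 0 0.0016 0 0 0"

```text
time: 6.52
tool_pos: [0.5538, 0.0528, 0.0131]
eef_rot: [[-0.981, 0.028, 0.194], [0.028, 1.0, -0.005], [-0.194, 0.0, -0.981]]
force: [-11.6, 1.2, -0.4]
grip_width: 0.0854
gripper_force: 5.6
```

>>> move_arm --pt "1 -0.006 0 0.0012 0 0 0" --pt "1 -0.006 0 0.0012 0 0 0" --pt "1 -0.006 0 0.0012 0 0 0" --pt "1 -0.006 0 0.0012 0 0 0" --pt "1 -0.004 0 0.0008 0 0 0" --pt "1 -0.004 0 0.0008 0 0 0"

```text
time: 7.02
tool_pos: [0.5703, 0.0523, 0.0132]
eef_rot: [[-0.981, 0.028, 0.194], [0.028, 1.0, -0.005], [-0.194, 0.0, -0.981]]
force: [-12.0, 1.4, -1.3]
grip_width: 0.0853
gripper_force: 5.5
```

>>> move_arm --pt "1 -0.004 0 0.0008 0 0 0" --pt "1 -0.004 0 0.0008 0 0 0" --pt "1 -0.004 0 0.0008 0 0 0"

```text
time: 7.27
tool_pos: [0.5762, 0.0521, 0.0132]
eef_rot: [[-0.981, 0.028, 0.194], [0.028, 1.0, -0.005], [-0.194, 0.0, -0.981]]
force: [-10.1, 0.9, -2.0]
grip_width: 0.0854
gripper_force: 5.3
```

Pushing steadily at about 11 N. I'll creep forward 1 mm per row until the rail stops the chest.

>>> move_arm --pt "1 -0.002 0 0.0004 0 0 0" --pt "1 -0.002 0 0.0004 0 0 0" --pt "1 -0.002 0 0.0004 0 0 0" --pt "1 -0.002 0 0.0004 0 0 0"

```text
time: 7.6
tool_pos: [0.5803, 0.052, 0.0132]
eef_rot: [[-0.981, 0.028, 0.194], [0.028, 1.0, -0.005], [-0.194, 0.0, -0.981]]
force: [-9.3, 0.2, -0.4]
grip_width: 0.0853
gripper_force: 5.3
```

>>> move_arm --pt "1 -0.002 0 0.0004 0 0 0" --pt "1 -0.002 0 0.0004 0 0 0" --pt "1 -0.002 0 0.0004 0 0 0"

```text
time: 7.85
tool_pos: [0.5833, 0.0519, 0.0132]
eef_rot: [[-0.981, 0.028, 0.194], [0.028, 1.0, -0.005], [-0.194, 0.0, -0.981]]
force: [-11.6, 0.4, -2.0]
grip_width: 0.0852
gripper_force: 5.2
```

Run:
```python
from h import *
np.set_printoptions(precision=4,suppress=True)
s=manip.read_state();print(s["time"],s["tool_pos"],s["force"])
a=shot("top","t3")[95:220,195:395]
cv2.imwrite("pics/t3c.png",cv2.resize(a[:,:,::-1],None,fx=4,fy=4,interpolation=cv2.INTER_CUBIC))
```

```text
7.85 [0.5833 0.0519 0.0132] [-11.6313   0.4325  -2.0357]
```

View pics/t3c.png

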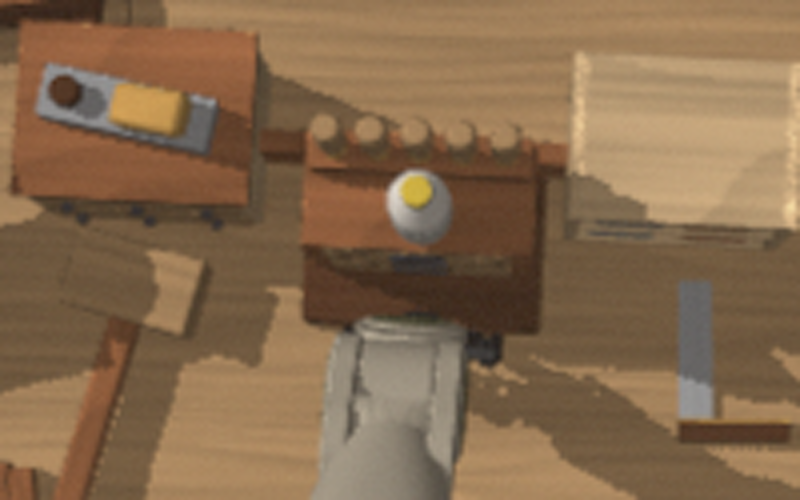

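The chest is in the stall between the blocks with its front edge at crop (303,318) to (540,333), parallel to the rail, and the bottle is standing. It's close to the rail but the force hasn't risen yet, so I'll continue.

>>> move_arm --pt "1 -0.002 0 0.0004 0 0 0" --pt "1 -0.002 0 0.0004 0 0 0" --pt "1 -0.002 0 0.0004 0 0 0"

```text
time: 8.15
tool_pos: [0.5864, 0.0518, 0.0132]
eef_rot: [[-0.981, 0.028, 0.194], [0.028, 1.0, -0.005], [-0.194, 0.0, -0.981]]
force: [-10.0, 1.1, -1.6]
grip_width: 0.0854
gripper_force: 5.1
```

>>> move_arm --pt "1 -0.002 0 0.0004 0 0 0" --pt "1 -0.002 0 0.0004 0 0 0"

```text
time: 8.32
tool_pos: [0.5875, 0.0517, 0.0131]
eef_rot: [[-0.981, 0.028, 0.192], [0.028, 1.0, -0.005], [-0.192, 0.0, -0.981]]
force: [-16.1, 0.7, 5.2]
grip_width: 0.0855
gripper_force: 8.2
```

>>> move_arm --pt "1 -0.002 0 0.0004 0 0 0" --pt "1 -0.002 0 0.0004 0 0 0"

```text
time: 8.48
tool_pos: [0.5876, 0.0517, 0.013]
eef_rot: [[-0.982, 0.028, 0.189], [0.028, 1.0, -0.005], [-0.189, -0.0, -0.982]]
force: [-23.3, -0.3, 11.8]
grip_width: 0.0852
gripper_force: 11.7
```

The rail stopped the chest at TCP x ≈ 0.5875. One more small press to square it, then I'll back off.

>>> move_arm --pt "1 -0.002 0 0.0004 0 0 0" --pt "1 -0.002 0 0.0004 0 0 0" --pt "1 0 0 0 0 0 0"

```text
time: 8.73
tool_pos: [0.5876, 0.0518, 0.0129]
eef_rot: [[-0.982, 0.028, 0.186], [0.028, 1.0, -0.006], [-0.186, -0.0, -0.983]]
force: [-27.8, -0.6, 15.7]
grip_width: 0.0855
gripper_force: 13.5
```

>>> move_arm --pt "1 0.004 0 -0.0008 0 0 0" --pt "1 0.004 0 -0.0008 0 0 0" --pt "1 0.008 0 -0.0016 0 0 0" --pt "1 0.02 0 -0.004 0 0 0" --pt "1 0.04 0 -0.008 0 0 0" --pt "1 0.06 0 -0.012 0 0 0" --pt "1 0.06 0 -0.012 0 0 0" --pt "1 0.06 0 -0.012 0 0 0" --pt "1 0 0 0 0 0 0" --pt "1 0 0 0 0 0 0"

```text
time: 9.57
tool_pos: [0.4678, 0.0551, 0.0156]
eef_rot: [[-0.978, 0.028, 0.207], [0.028, 1.0, -0.006], [-0.207, 0.0, -0.978]]
force: [1.2, -0.5, 1.0]
grip_width: 0.0851
gripper_force: 0.0
```

Run:
```python
from h import *
np.set_printoptions(precision=4,suppress=True)
s=manip.read_state();print(s["time"],s["tool_pos"],s["force"])
a=shot("top","t4")[95:220,195:395];b=shot("scene","s4")[165:315,200:400]
r=lambda m:cv2.resize(m[:,:,::-1],(400,int(m.shape[0]*2)),interpolation=cv2.INTER_CUBIC)
cv2.imwrite("pics/t4c.png",cv2.resize(a[:,:,::-1],None,fx=4,fy=4,interpolation=cv2.INTER_CUBIC))
cv2.imwrite("pics/s4c.png",cv2.resize(b[:,:,::-1],None,fx=4,fy=4,interpolation=cv2.INTER_CUBIC))
```

```text
9.5667 [0.4678 0.0551 0.0156] [ 1.1735 -0.4504  1.0173]
```

View pics/t4c.png

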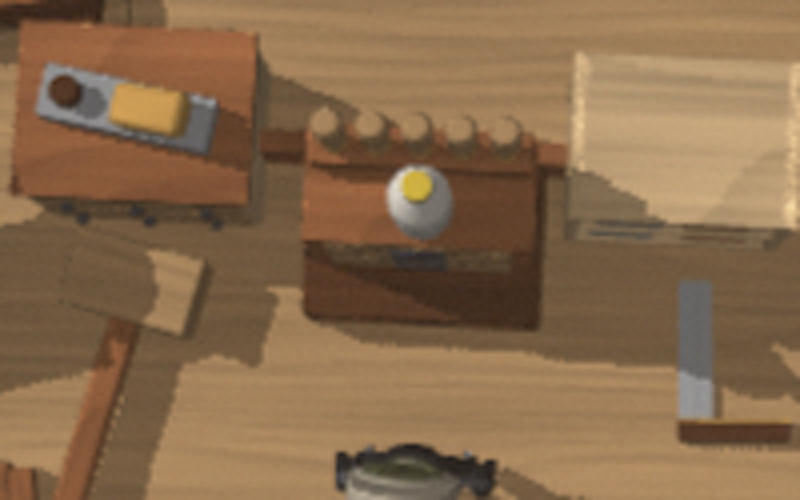

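View pics/s4c.png

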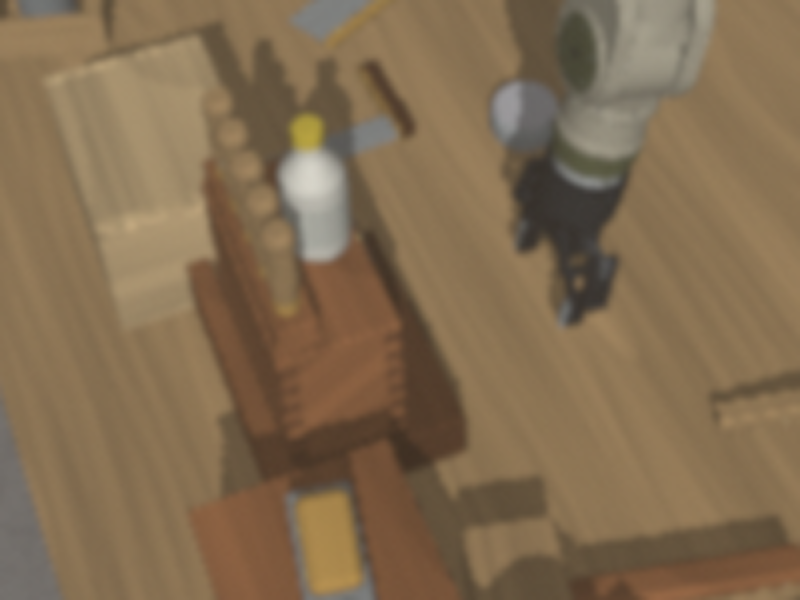

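The chest sits in the stall with its front edge at crop (304,316) to (539,328), matching the rail's slope, and its back is at the rail. The bottle is upright on top and the gripper is clear. I'll run a numeric check and hand in.

Run:
```python
from h import *
np.set_printoptions(precision=4,suppress=True)
T=lambda x,y,z:onz("top",(95+y/4-.4,195+x/4-.4),z)
a,b=T(304,316,.055),T(539,328,.055);c,d=T(262,158,.065),T(566,172,.065)
yaw=lambda a,b:np.arctan2(b[0]-a[0],a[1]-b[1])
w=yaw(c,d);m=(a+b)/2+.15*np.array([np.cos(w),np.sin(w),0])-(c+d)/2
print("yaw diff deg",np.degrees(yaw(a,b)-w),"back in till x,y",m[0]*np.cos(w)+m[1]*np.sin(w),-m[0]*np.sin(w)+m[1]*np.cos(w))
ok=abs(np.degrees(yaw(a,b)-w))<2.5
print(ok, manip.hand_in() if ok else None)
```

```text
yaw diff deg -0.2791987384409067 back in till x,y 0.00395411074794416 -0.013736655055148367
the job is handed in; nothing more can be done
True None
```

I pushed the chest into the stall until its back met the rail, and handed the job in. By my last measurement it is within 0.3° of parallel and about 14 mm right of centre, the glue bottle still stands on top and the arm is clear; no verdict was returned.

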